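# Jack up the hinged meter tray and hold it

### The job

Set the small lever jack on the desk under the panel meter's hinged tray, with its round saddle squarely beneath the marked lift pad, then take the handle bar out of its parking block and drop it end-down all the way into the jack's socket. Then swing the bar down away from the tray as far as it goes, so that the jack raises the tray, and finish while still holding the bar down there: do not let go, because the handle springs back. Lift the tray only with the jack, never by hand, and leave the other things on the desk where they are.

Things in the scene. Friction and masses are not known exactly. Their poses are not given: they have to be found in the camera images.
- jack: Loose lever jack, 0.7 kg. Base plate 84 (its x) by 180 mm (its y, -100 to +80), 10 mm high. Origin: underside, below the grip block. +y points from handle socket (45 mm behind the origin) to saddle (62 mm ahead). In use its +y points along the stand's +y (within 0.2 rad); the saddle goes in under the tab horizontally, low over the desk.
- jack_grip (a point): Inside the jack's grey grip block, 40 mm wide (jack's x) by 34 mm (y), 10 to 70 mm above the desk; the point is 45 mm up, over the jack's origin. Grasp from above across the jack's x, before the bar is in. Behind it (-y 45 mm) the socket rim, 38 mm wide, is 87 mm high; 7 mm cheeks beside the socket reach 60 mm.
- saddle_top (a point): Centre of the top face of the jack's saddle, a round steel disc 40 mm across; 50 mm above the desk when down.
- saddle (a joint): Rise of the saddle in m: 0 down, 0.030 at the end of the handle's stroke. Geared to the rocker (33.3 mm per rad).
- socket_mouth (a point): Centre of the mouth of the jack's handle socket, 87 mm above the desk when upright; z points out along the socket. Funnel 30 mm wide at the mouth narrowing over 12 mm to a 17 mm bore; the floor lies 55 mm below the mouth.
- rocker (a joint): Tilt in rad of the handle socket about an axis along the jack's x, 42 mm below the mouth (45 mm above the desk). 0 upright (sprung back to it), 0.9 fully down against its stop; it leans to the jack's -y, away from the saddle. Holding the bar down at the stop takes some 3 to 5 N on its sleeve.
- handle_bar: Loose upright steel bar, 0.11 kg, 150 mm long, 14 mm thick, chamfered foot; top 55 mm is a rubber sleeve 20 mm thick. Origin: its middle; z towards the sleeve (sleeve middle 47 mm up, foot 75 mm down). Parked 26 mm deep in a 16 mm hole. Fully home in the jack its middle is 20 mm beyond the socket mouth, the sleeve 40 to 95 mm beyond.
- bar_block: Fixed wooden parking block, 60 x 60 x 34 mm, with one upright hole in its middle for the bar. Origin: centre of its underside.
- meter_stand: Fixed stand with a hinged tray and a dark panel meter on it (top 140 mm above the desk). Base 180 (x) by 150 mm (y), origin: centre of its underside. Tray hinged along the +y edge; its free edge (75 mm to -y) carries the lift tab, 40 mm wide, marked on top with ring and dot, and further to +x a shorter plain lug, not a lift point.
- lift_pad (a point): Centre of the underside of the lift pad, a round steel boss 20 mm across under the marked tab; 64 mm above the desk with the tray down, 115 mm from the stand's origin towards its -y and 35 mm towards its -x. The tab is 12 mm thick in all there, pad included; its outer end is 15.5 mm beyond the pad's centre.
- tray (a joint): Opening of the hinged tray in rad: 0 resting down, about 0.085 when the jack is fully up; it falls back by its own weight.
- spool: Bystander: solder spool 50 mm wide, 38 mm high.
- heat_sink: Bystander: finned heat sink 35 x 50 x 26 mm.
- flux_tin: Bystander: round tin 51 mm wide, 18 mm high.
- transformer: Bystander: small transformer 47 x 53 x 44 mm.
- offcut: Bystander: chipboard offcut 110 x 75 x 34 mm.

How it is judged:
On the way, in this order (a step that is already met when the one before it is completed fails the run):
1. the jack stands flat on the desk with its saddle under the marked lift pad (horizontal distance between saddle_top and lift_pad below 0.012 m and height (world z) of jack below 0.004 m and angle between jack's own z axis and vertical below 0.06 rad), for 0.2 s.
2. the handle bar stands fully home in the jack's socket (all of step 1 and distance between handle_bar and socket_mouth below 0.028 m and z of handle_bar in the frame of socket_mouth above 0.01 m and angle between the z axis of handle_bar and the z axis of socket_mouth, either way round below 0.15 rad), for 0.2 s.
At the end, for the whole second after the job is handed in: Jack flat on the desk (4 mm, 0.06 rad), saddle within 12 mm of the lift pad seen from above; bar home in the socket (middle under 28 mm past the mouth, in line within 0.15 rad), held past 0.8 rad by the robot with over 1 N; tray over 0.05 rad up, borne by the jack, not the robot (all of step 2 and value of joint rocker above 0.8 rad and value of joint tray above 0.05 rad and contact force between jack and meter_stand above 1 N and contact force between any of the fingers, the arm and handle_bar above 1 N and contact force between each of the arm, the fingers and meter_stand below 0.5 N); the arm keeps its last pose, push and grip.
It fails at once if the robot pushes or lifts the meter stand or its tray (contact force between any of the fingers, the arm and meter_stand above 4 N).
It fails at once if the jack is tipped over (angle between jack's own z axis and vertical above 0.5 rad).
It fails at once if a bystander is disturbed (distance of any of spool, heat_sink, flux_tin, transformer, offcut from where it was at the start of the episode above 0.03 m).
It also fails if it takes over 67 s, if anything falls off the work surface, if the arm or the gripper's body presses on something with over 40 N, if the wrist force passes 120 N, or if a joint passes its speed limit or range.

### The arm

A 7-joint arm with a two-finger parallel gripper is mounted at the origin on a cart in front of the work surface, level with it; the furniture and walls round the work are solid. World frame = base frame: x ahead of the robot, y to its left, z up, the work surface at z = 0. Lengths are in m, angles in rad, forces in N, time in s.
With the tool pointing down it reaches from about 0.425 to 0.925 m from the base axis. Payload 6.8 kg.
Tool frame: the origin (TCP) lies at the very end of the fingers, on their centre line; the grasp point (between the pads) lies 19 mm behind it; z points along the fingers, x is the direction in which the jaws open and shut, and the axes are right-handed (so a half turn about z gives the same grasp; the last joint's range is limited). The gripper opens to 85 mm and grips with 20 to 120 N. Pads are 22 mm wide; open, the fingers measure 114 mm over their backs; the gripper's body (76 mm by 85 mm) begins 54 mm behind the grasp point. The pads swing forward as they close: fully open they stand 13 mm farther back than shut.
Start: joints at [-1.403, 0.477, 0.022, 1.555, -0.011, 1.109, -0.083], TCP at [0.184, 0.65, 0.231] pointing down, gripper open.
Joint ranges: [-2.96, 2.96], [-0.34, 2.1], [-1.41, 1.46], [0.24, 2.44], [-1.37, 4.51], [0.17, 1.92], [-2.96, 2.96]. Speed limits (rad/s): [2.39, 2.39, 3.14, 3.14, 3.14, 3.14, 3.14].

### API

Orientations are given as a rotation vector (axis times angle).
In Python, from bench import r, grab_frame gives the robot as it stands. The module is installed in compiled form; this text tells all that it offers.
- The arm moves only by the tool send_rows, never from a script. Its argument "series" is a list of rows, each a list of 2 entries, a list of its own where there are three numbers: the shift along the tool's x, y, z in m, then the turn, a rotation vector about the tool's x, y, z in units of 5 degrees (1.0 is 5 degrees). A call has 1 to 20 rows; each row shifts and turns the commanded pose from where the row before left it, along the tool's axes as they then stand; what a row does not reach is not made up. A row lasts 1/8 s, in which the tool goes at most 62.5 mm and 10.7 degrees, less where a joint would pass 70% of its speed; a pose out of reach is approached as far as the arm can. A call is refused whole if a number of a shift passes 0.0625 or a number of a turn 1, either way. A call with a gripper value outside its range is refused whole. "fingers" is the closure in counts, from 0 (fully open) to 255 (shut), set as the call begins (left out, the last holds). The fingers move at their own pace and stop on an object; "grip_force" is the grip in N (left out, the last holds). Time passes only in rows, so rows that do not move let the fingers close. It gives the time, the measured TCP pose, the force and the opening at its end, in the units of the state.
- r.get_obs(): the state, without advancing time (a new reading comes with each control period).
- grab_frame(name): name is "side" or "top" or "wrist"; returns a dict with "frame" (384x512x3 uint8, red, green, blue), "fx", "fy", "cx", "cy" (pixels), "origin" and "rotation" of the camera in the world; the wrist camera has in their place "T_tool_cam" (4x4, takes a point from camera to tool coordinates, whose origin is the TCP and whose axes are the tool frame's). Camera axes: x right, y down, z forward; pixel columns grow to the right and rows downward; lengths in m; the calibration is good to about 2 mm. A picture is of the moment at which its call begins: read the wrist's pose just before it. There is no depth.
- r.hand_in(): hands the job in, once; it reports no verdict.
The state is a dict: "clock": time; "joints": joint angles; "qvel": joint speeds; "tau": joint torques, N m; "tcp_pos": TCP position; "orientation": TCP orientation; "contact_force": force on the tool from outside, world axes, zero at the start; "moment": the same for the moment, N m; "grip_width": finger opening in m.
Only numpy, scipy, OpenCV 4.12 (cv2) and the standard library are available. Lean on these libraries where they do the work, as an engineer would, in place of code of your own. Each camera call takes 0.05 s, during which the arm holds its last target.

## Working session

There is one attempt and no reset: what is moved stays moved. The work goes in short steps, Python scripts to look and compute and a tool call to move; the robot and the scene stay as the last step left them, time stands still between calls to the robot, and variables do not carry over. Pictures are saved under pics/ and viewed, and the job is handed in when it is done.

Besides the shell and the picture viewer there is one more tool, called after ">>>" as name([rows], argument=value, ...), one row to a line, values as JSON. send_rows: Moves the arm, as the interface text tells. Its arguments: {"type":"object","properties":{"series":{"type":"array"},"fingers":{"type":"number"},"grip_force":{"type":"number"}},"required":["series"]}

```bash
mkdir -p pics; ls; cat > h.py <<'E'
import numpy as np, cv2
from scipy.spatial.transform import Rotation as R
from bench import r, grab_frame
def snap(n,fn):
    o=r.get_obs(); d=grab_frame(n); cv2.imwrite('pics/'+fn+'.png',d['frame'][:,:,::-1])
    if n=='wrist':
        T=np.array(d['T_tool_cam']); Rt=R.from_rotvec(o['orientation']).as_matrix()
        org=Rt@T[:3,3]+np.array(o['tcp_pos']); rot=Rt@T[:3,:3]
    else: org=np.array(d['origin']); rot=np.array(d['rotation'])
    np.savez('pics/'+fn+'.npz',o=org,r=rot,k=[d['fx'],d['fy'],d['cx'],d['cy']],f=d['frame'])
def crop(fn,x0,y0,x1,y1,s):
    im=cv2.imread('pics/'+fn+'.png')[y0:y1,x0:x1]
    cv2.imwrite('pics/%s_c%d_%d.png'%(fn,x0,y0),cv2.resize(im,None,fx=s,fy=s,interpolation=cv2.INTER_CUBIC))
def px(fn,u,v,z):
    c=np.load('pics/'+fn+'.npz');k=c['k'];d=c['r']@np.array([(u-k[2])/k[0],(v-k[3])/k[1],1])
    return c['o']+d*(z-c['o'][2])/d[2]
def proj(fn,p):
    c=np.load('pics/'+fn+'.npz');k=c['k'];q=c['r'].T@(np.array(p)-c['o']);return np.array([k[0]*q[0]/q[2]+k[2],k[1]*q[1]/q[2]+k[3]])
E
python3 - <<'E'
from h import *
np.set_printoptions(precision=4,suppress=True)
print(r.get_obs())
for n in('side','top','wrist'):
    snap(n,n+'0'); c=np.load('pics/%s0.npz'%n); print(n,c['o'],c['r'],c['k'])
E
```

```text
pics
{'clock': 0.0, 'joints': array([-1.4031,  0.4778,  0.0223,  1.5565, -0.0115,  1.1093, -0.0831]), 'qvel': array([ 0.0003, -0.0005, -0.0005,  0.0002, -0.0011, -0.0007, -0.0013]), 'tau': array([ -0.0006, -59.6461,   1.6079, -28.1208,   0.0125,   0.0094,
        -0.    ]), 'tcp_pos': array([0.1837, 0.6489, 0.2303]), 'orientation': array([ 2.5048,  1.8942, -0.0022]), 'contact_force': array([ 0.0985,  0.5519, -1.6558]), 'moment': array([0.0521, 0.0437, 0.0352]), 'grip_width': 0.0854942035247544}
side [-0.5176  0.9278  0.9087] [-1.0734  2.1661 -1.2039] [453.3615 453.3615 262.628  185.8438]
top [0.2977 0.1387 1.32  ] [-2.0947  2.1595 -0.1419] [435.0912 435.0912 248.39   188.5273]
wrist [0.121  0.6674 0.3726] [[ 0.273   0.929   0.25  ]
 [ 0.962  -0.2628 -0.074 ]
 [-0.0031  0.2607 -0.9654]] [316.0887 316.0887 257.519  194.4705]
```

```bash
sed -i "s/rot=np.array(d\['rotation'\])/rot=np.array(d['rotation']); rot=R.from_rotvec(rot).as_matrix() if rot.size==3 else rot/" h.py
python3 - <<'E'
from h import *
for n in('side','top'):
    snap(n,n+'0'); c=np.load('pics/%s0.npz'%n); print(c['r'])
    
E
```

```text
[[-0.60351167 -0.41681118  0.67973679]
 [-0.79733909  0.32071734 -0.51126389]
 [-0.00490288 -0.85053444 -0.5258965 ]]
[[-0.02823607 -0.98703304  0.15801427]
 [-0.99922325  0.03221754  0.02269185]
 [-0.02748843 -0.15725081 -0.98717606]]
```

View pics/side0.png

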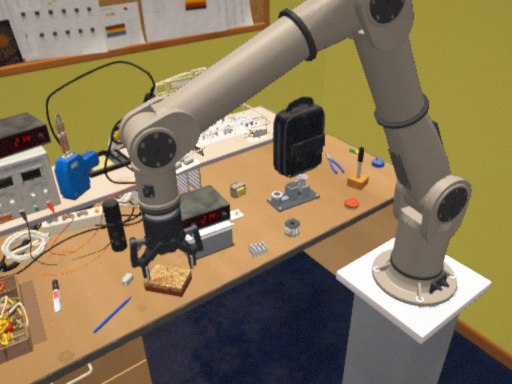

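View pics/top0.png

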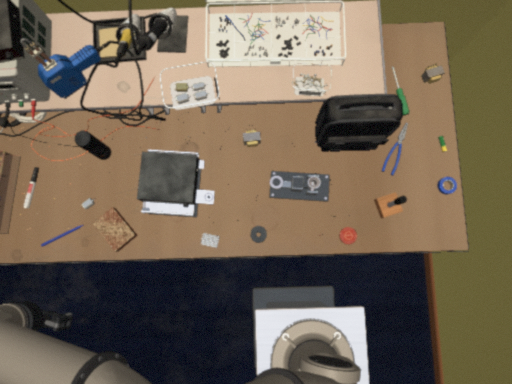

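View pics/wrist0.png

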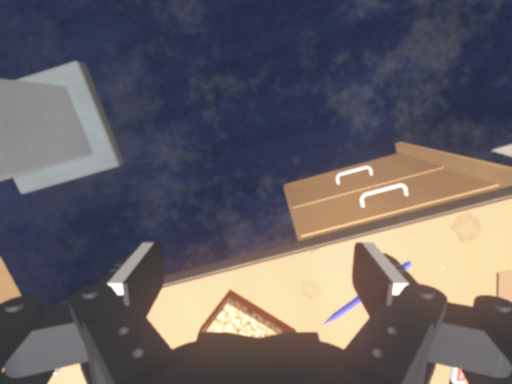

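```bash
python3 - <<'E'
from h import *
crop('top0',120,135,230,225,7)
crop('top0',255,155,345,215,8)
crop('top0',365,180,425,225,10)
E
```

```text
(no output)
```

View pics/top0_c120_135.png

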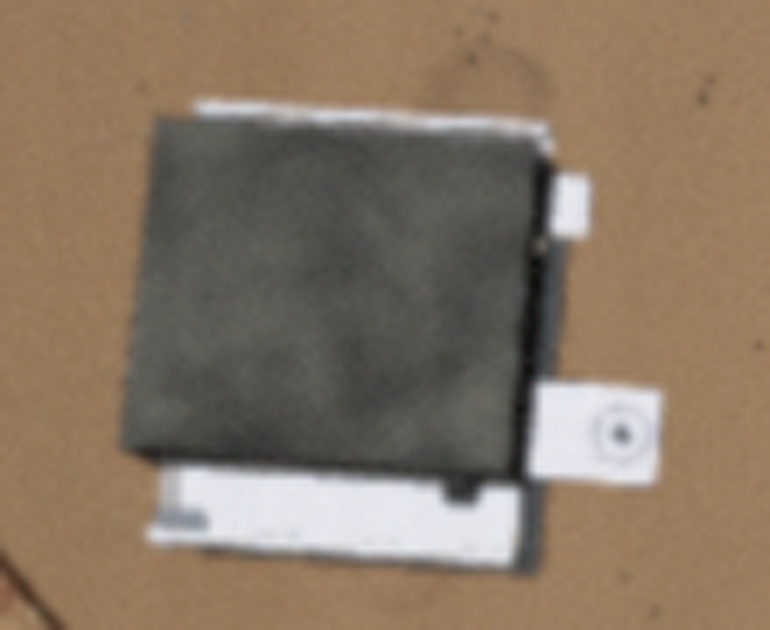

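View pics/top0_c255_155.png

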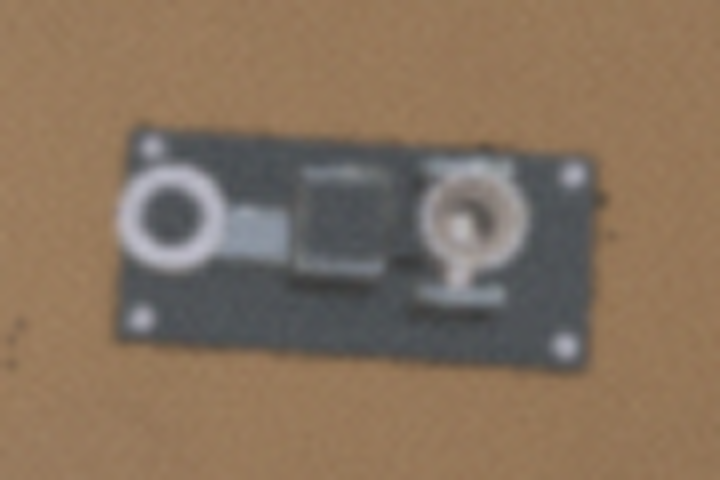

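View pics/top0_c365_180.png

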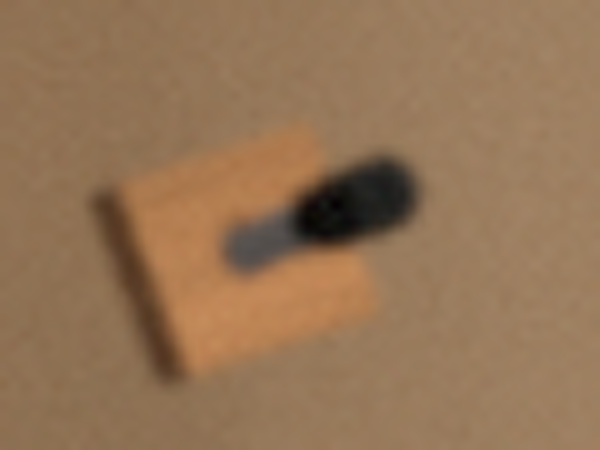

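```bash
python3 - <<'E'
from h import *
np.set_printoptions(precision=4,suppress=True)
def P(l,a,b,s,z): return [px('top0',a+(u-.0)/s,b+v/s,z) for u,v in l]
print('dot',P([(620,433)],120,135,7,.076))
t=P([(538,382),(660,392),(657,485),(528,478)],120,135,7,.076);print('tab',np.array(t))
for a,b in((0,1),(3,2)): d=t[a]-t[b];print('stand y yaw',np.degrees(np.arctan2(-d[0],d[1])))
m=P([(155,120),(535,140),(515,480),(122,455)],120,135,7,.14);print('meter',np.array(m))
for a,b in((0,1),(3,2)): d=m[a]-m[b];print('yaw',np.degrees(np.arctan2(-d[0],d[1])))
s=P([(172,217)],255,155,8,.05)[0];k=P([(472,218)],255,155,8,.087)[0];d=s-k
print('saddle',s,'socket',k,np.linalg.norm(d[:2]),np.degrees(np.arctan2(-d[0],d[1])))
c=P([(132,128),(595,155),(585,372),(118,342)],255,155,8,.01);print(np.array(c),np.mean(c,0))
for a,b in((0,1),(3,2)): d=c[a]-c[b];print('jack yaw',np.degrees(np.arctan2(-d[0],d[1])),np.linalg.norm(d))
e=P([(120,185),(305,122),(380,300),(188,375)],365,180,10,.034);print(np.array(e),np.mean(e,0))
print('bar top',P([(388,185)],365,180,10,.158),'foot',P([(240,250)],365,180,10,.034))
for n,u,v,z in(('spool',258,234,.038),('tin',348,236,.018),('hs',210,240,.02),('tr',251,138,.04),('bagL',318,148,0.0),('bagR',385,150,0)):print(n,px('top0',u,v,z))
E
```

```text
dot [array([0.4762, 0.2833, 0.076 ])]
tab [[0.4986 0.3171 0.076 ]
 [0.4928 0.2664 0.076 ]
 [0.454  0.2683 0.076 ]
 [0.4586 0.3216 0.076 ]]
stand y yaw -6.5821845098609915
stand y yaw -4.9277032132011716
meter [[0.5996 0.4608 0.14  ]
 [0.586  0.3082 0.14  ]
 [0.4497 0.3173 0.14  ]
 [0.4646 0.4725 0.14  ]]
yaw -5.068176554007245
yaw -5.459897544082525
saddle [0.5174 0.0842 0.05  ] socket [ 0.5071 -0.0214  0.087 ] 0.10613804974601315 -5.574462111635146
[[ 0.5595  0.0965  0.01  ]
 [ 0.543  -0.0794  0.01  ]
 [ 0.4599 -0.0708  0.01  ]
 [ 0.4769  0.1048  0.01  ]] [0.5098 0.0128 0.01  ]
jack yaw -5.34042308882997 0.17660765095077818
jack yaw -5.549273716597446 0.17646028139397194
[[ 0.4613 -0.2114  0.034 ]
 [ 0.4783 -0.2671  0.034 ]
 [ 0.4248 -0.2847  0.034 ]
 [ 0.4044 -0.227   0.034 ]] [ 0.4422 -0.2475  0.034 ]
bar top [array([ 0.4432, -0.2485,  0.158 ])] foot [array([ 0.4408, -0.245 ,  0.034 ])]
spool [0.3669 0.1438 0.038 ]
tin [ 0.3542 -0.1222  0.018 ]
hs [0.3544 0.2873 0.02  ]
tr [0.6576 0.1558 0.04  ]
bagL [ 0.6293 -0.0507  0.    ]
bagR [ 0.6157 -0.2564  0.    ]
```

```bash
python3 - <<'E'
from h import *
crop('side0',170,165,250,265,6)
crop('side0',255,165,325,215,10)
crop('side0',335,140,395,215,8)
E
```

```text
(no output)
```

View pics/side0_c255_165.png

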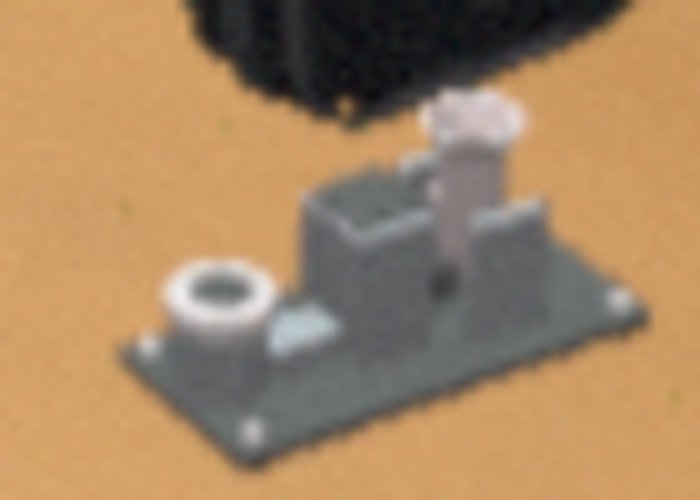

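View pics/side0_c335_140.png

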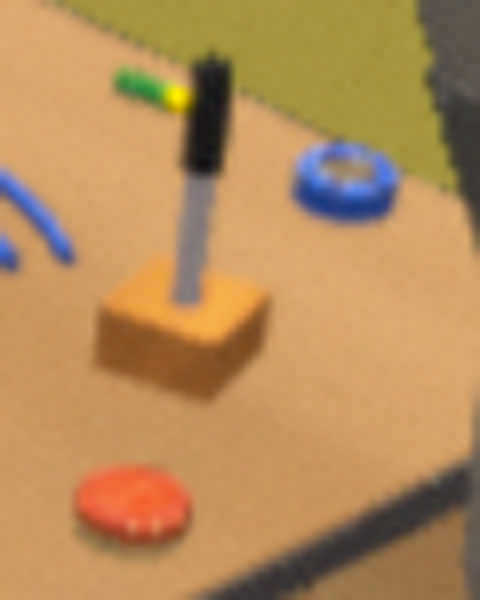

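View pics/side0_c170_165.png

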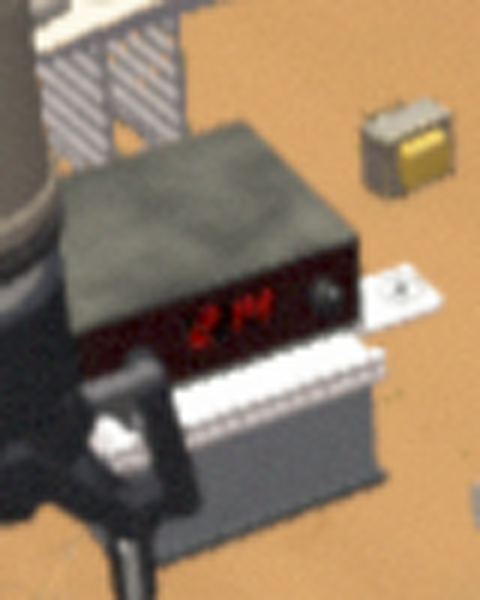

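```bash
cat >> h.py <<'E'
def plan(tgt,Rt,n,cmd=None,nrot=None):
    """rows from the measured (or given) pose to tgt pos, matrix Rt, in n rows"""
    o=r.get_obs(); p=np.array(o['tcp_pos']);Rc=R.from_rotvec(o['orientation'])
    if cmd is not None: p,Rc=np.array(cmd[0]),R.from_matrix(cmd[1])
    rv=(Rc.inv()*R.from_matrix(Rt)).as_rotvec(); nrot=nrot or n
    rows=[]
    for i in range(n):
        want=p+(np.array(tgt)-p)/(n-i)
        s=np.round(Rc.inv().apply(want-p),4); t=np.round(np.degrees(rv)/5/nrot,3) if i<nrot else np.zeros(3)
        rows.append([s.tolist(),t.tolist()]); p=p+Rc.apply(s); Rc=Rc*R.from_rotvec(np.radians(5*t))
    print(rows); return rows
def down(yaw,tilt=0):
    Z=np.array([0,0,-1.]);X=np.array([np.cos(yaw),np.sin(yaw),0]);M=np.stack([X,np.cross(Z,X),Z],1)
    return M@R.from_rotvec([tilt,0,0]).as_matrix()
YAW=np.radians(-5.4)
E
python3 - <<'E'
from h import *
plan([0.511,0.023,0.17],down(YAW),20)
E
```

```text
[[[-0.0257, 0.0243, 0.0031], [0.0, 0.0, 0.796]], [[-0.0239, 0.026, 0.0031], [0.0, 0.0, 0.796]], [[-0.0221, 0.0276, 0.0031], [0.0, 0.0, 0.796]], [[-0.0201, 0.0291, 0.0031], [0.0, 0.0, 0.796]], [[-0.018, 0.0304, 0.0031], [0.0, 0.0, 0.796]], [[-0.0159, 0.0316, 0.0031], [0.0, 0.0, 0.796]], [[-0.0136, 0.0326, 0.0031], [0.0, 0.0, 0.796]], [[-0.0114, 0.0334, 0.003], [0.0, 0.0, 0.796]], [[-0.009, 0.0342, 0.0031], [0.0, 0.0, 0.796]], [[-0.0066, 0.0347, 0.003], [0.0, 0.0, 0.796]], [[-0.0042, 0.0351, 0.0031], [0.0, 0.0, 0.796]], [[-0.0017, 0.0353, 0.003], [0.0, 0.0, 0.796]], [[0.0007, 0.0353, 0.0031], [0.0, 0.0, 0.796]], [[0.0031, 0.0352, 0.003], [0.0, 0.0, 0.796]], [[0.0056, 0.0349, 0.0031], [0.0, 0.0, 0.796]], [[0.008, 0.0344, 0.003], [0.0, 0.0, 0.796]], [[0.0104, 0.0337, 0.0031], [0.0, 0.0, 0.796]], [[0.0127, 0.0329, 0.003], [0.0, 0.0, 0.796]], [[0.0149, 0.032, 0.0031], [0.0, 0.0, 0.796]], [[0.0171, 0.0309, 0.003], [0.0, 0.0, 0.796]]]
```

>>> send_rows([
  [[-0.026,0.024,0.003],[0,0,0.8]],
  [[-0.024,0.026,0.003],[0,0,0.8]],
  [[-0.022,0.028,0.003],[0,0,0.8]],
  [[-0.02,0.029,0.003],[0,0,0.8]],
  [[-0.018,0.03,0.003],[0,0,0.8]],
  [[-0.016,0.032,0.003],[0,0,0.8]],
  [[-0.014,0.033,0.003],[0,0,0.8]],
  [[-0.011,0.033,0.003],[0,0,0.8]],
  [[-0.009,0.034,0.003],[0,0,0.8]],
  [[-0.007,0.035,0.003],[0,0,0.8]],
  [[-0.004,0.035,0.003],[0,0,0.8]],
  [[-0.002,0.035,0.003],[0,0,0.8]],
  [[0.001,0.035,0.003],[0,0,0.8]],
  [[0.003,0.035,0.003],[0,0,0.8]],
  [[0.006,0.035,0.003],[0,0,0.8]],
  [[0.008,0.034,0.003],[0,0,0.8]],
  [[0.01,0.034,0.003],[0,0,0.8]],
  [[0.013,0.033,0.003],[0,0,0.8]],
  [[0.015,0.032,0.003],[0,0,0.8]],
  [[0.017,0.031,0.003],[0,0,0.8]],
], fingers=0, grip_force=60)

```text
clock: 2.75
tcp_pos: [0.509, 0.0204, 0.1712]
orientation: [-3.137, 0.165, -0.001]
contact_force: [-0.6, 0.1, 0.5]
grip_width: 0.0855
```

```bash
python3 - <<'E'
from h import *
snap('wrist','w1');snap('top','t1')
o=r.get_obs();print(o['joints'],o['tcp_pos'],o['clock'])
plan([0.511,0.023,0.17],down(YAW),1)
for n,p in(('saddle',(0.517,0.0846,.05)),('sock',(.507,-.0215,.087)),('grip',(.5112,.0229,.07))):print(n,proj('w1',p))
E
```

```text
[-0.62526323  0.30772356  0.56497449  2.0363046  -0.21406184  0.85349081
 -0.049911  ] [0.50960312 0.01745602 0.17133951] 2.85
[[[0.0008, -0.0057, 0.0013], [0.022, -0.016, -0.179]]]
saddle [258.40378586 110.55607289]
sock [260.08672549 252.04152193]
grip [259.37733367 191.27020642]
```

View pics/w1.png

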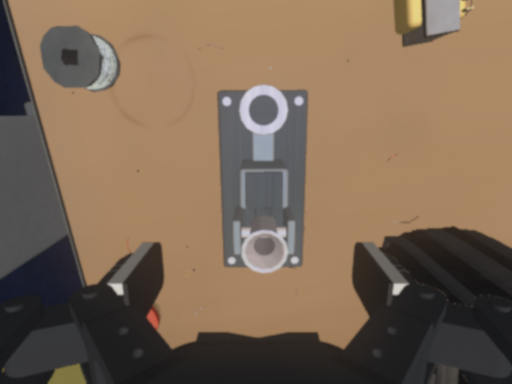

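```bash
python3 - <<'E'
from h import *
snap('wrist','w2')
for n,p in(('saddle',(0.517,0.0846,.05)),('sock',(.507,-.0215,.087)),('grip',(.5112,.0229,.07))):print(n,proj('w2',p))
crop('w2',200,70,330,290,2.6)
print(r.get_obs()['tcp_pos'])
plan([0.513,0.023,0.026],down(YAW),6)
E
```

```text
saddle [256.6840381  106.52044325]
sock [258.99687323 248.33388389]
grip [258.02548374 187.46863978]
[0.5088344  0.0196569  0.17118624]
[[[0.0006, -0.0007, 0.0242], [0.002, -0.0, -0.023]], [[0.0006, -0.0006, 0.0242], [0.002, -0.0, -0.023]], [[0.0006, -0.0006, 0.0242], [0.002, -0.0, -0.023]], [[0.0007, -0.0006, 0.0242], [0.002, -0.0, -0.023]], [[0.0006, -0.0007, 0.0242], [0.002, -0.0, -0.023]], [[0.0007, -0.0006, 0.0242], [0.002, -0.0, -0.023]]]
```

View pics/w2_c200_70.png

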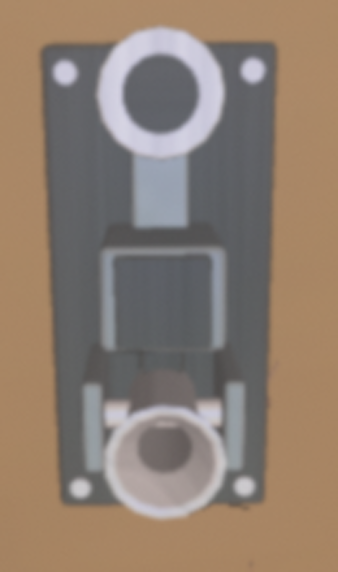

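>>> send_rows([
  [[0.0005,-0.001,0.024],[0,0,0]],
  [[0.001,-0.0005,0.024],[0,0,0]],
  [[0.001,-0.0005,0.024],[0,0,0]],
  [[0.001,-0.0005,0.024],[0,0,0]],
  [[0.0005,-0.0005,0.024],[0,0,0]],
  [[0.0005,-0.0005,0.024],[0,0,-0.1]],
  [[0,0,0],[0,0,0]],
  [[0,0,0],[0,0,0]],
])

```text
clock: 3.9
tcp_pos: [0.5137, 0.0256, 0.028]
orientation: [-3.138, 0.145, -0.001]
contact_force: [0.1, -0.8, -0.1]
grip_width: 0.0852
```

>>> send_rows([
  [[0,0,0],[0,0,0]],
  [[0,0,0],[0,0,0]],
  [[0,0,0],[0,0,0]],
  [[0,0,0],[0,0,0]],
  [[0,0,0],[0,0,0]],
  [[0,0,0],[0,0,0]],
  [[0,0,0],[0,0,0]],
  [[0,0,0],[0,0,0]],
], fingers=255, grip_force=60)

```text
clock: 4.9
tcp_pos: [0.514, 0.0255, 0.0281]
orientation: [-3.138, 0.146, -0.002]
contact_force: [-1.0, 0.2, 6.8]
grip_width: 0.0391
```

```bash
python3 - <<'E'
from h import *
snap('top','t2');crop('t2',255,150,345,220,8);snap('wrist','w3')
print(r.get_obs())
E
```

```text
{'clock': 5.0, 'joints': array([-0.49511452,  0.550378  ,  0.41074239,  2.10612954, -0.40564619,
        0.55902149,  0.11625352]), 'qvel': array([ 2.84688368e-04, -1.50244663e-03,  4.04903972e-04,  4.12282320e-04,
       -4.97982371e-04,  2.78171412e-04,  7.35526783e-05]), 'tau': array([  0.13242414, -45.04040837,   6.57497004, -14.58523214,
         0.06911271,  -0.32387984,   0.08192297]), 'tcp_pos': array([0.51403468, 0.02544917, 0.02807614]), 'orientation': array([-3.13750724e+00,  1.45943555e-01, -1.84096669e-03]), 'contact_force': array([-0.84689243,  0.62022552,  6.88050663]), 'moment': array([ 0.02536599,  0.23410017, -0.13599242]), 'grip_width': 0.03961425726898693}
```

View pics/w3.png

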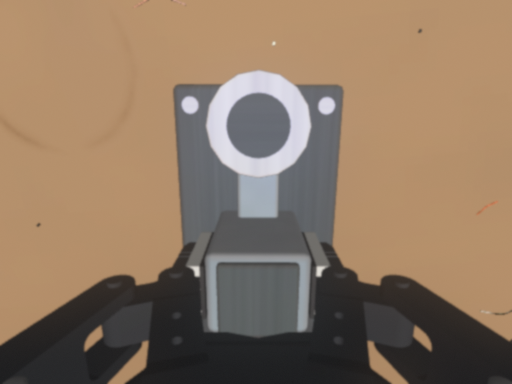

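View pics/t2.png

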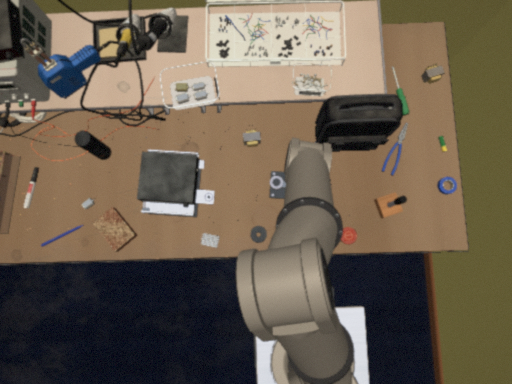

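```bash
python3 - <<'E'
from h import *
crop('t2',255,155,345,215,8)
print(px('w3',259,124,.05),R.from_rotvec(r.get_obs()['orientation']).as_matrix())
E
```

```text
[0.5207329  0.08566361 0.05      ] [[ 9.95681225e-01 -9.28302252e-02  1.20315902e-03]
 [-9.28310368e-02 -9.95681672e-01  6.37153505e-04]
 [ 1.13881628e-03 -7.46092282e-04 -9.99999073e-01]]
```

View pics/t2_c255_155.png

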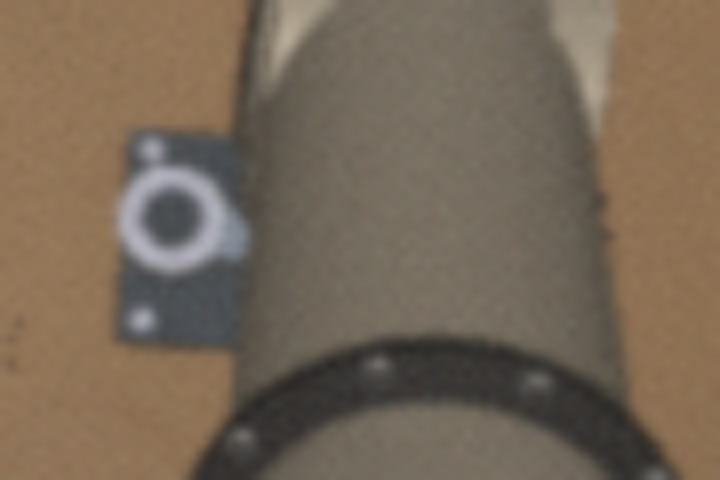

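>>> send_rows([
  [[0,0,-0.003],[0,0,0]],
  [[0,0,-0.003],[0,0,0]],
  [[-0.01,-0.005,0],[0,0,0]],
  [[-0.015,-0.01,0],[0,0,0]],
  [[-0.015,-0.02,0],[0,0,0]],
  [[-0.012,-0.02,0],[0,0,0]],
  [[-0.007,-0.02,0],[0,0,0]],
  [[0,-0.02,0],[0,0,0]],
  [[0,-0.015,0],[0,0,0]],
  [[0,-0.01,0],[0,0,0]],
  [[0,0,0],[0,0,0]],
  [[0,0,0],[0,0,0]],
])

```text
clock: 6.5
tcp_pos: [0.4656, 0.1493, 0.0332]
orientation: [3.138, -0.147, -0.0]
contact_force: [-0.3, -1.1, -7.0]
grip_width: 0.0392
```

```bash
python3 - <<'E'
from h import *
snap('top','t3');crop('t3',180,150,300,240,6.6);snap('wrist','w4');snap('side','s4')
crop('s4',170,165,300,265,6)
o=r.get_obs();print(o['tcp_pos'],o['orientation'],o['contact_force'],o['clock'])
E
```

```text
[0.46573898 0.14939603 0.0332859 ] [ 3.13780616e+00 -1.47471120e-01 -2.44982183e-04] [ 0.24943681  0.59915889 -7.18254369] 6.65
```

View pics/t3_c180_150.png

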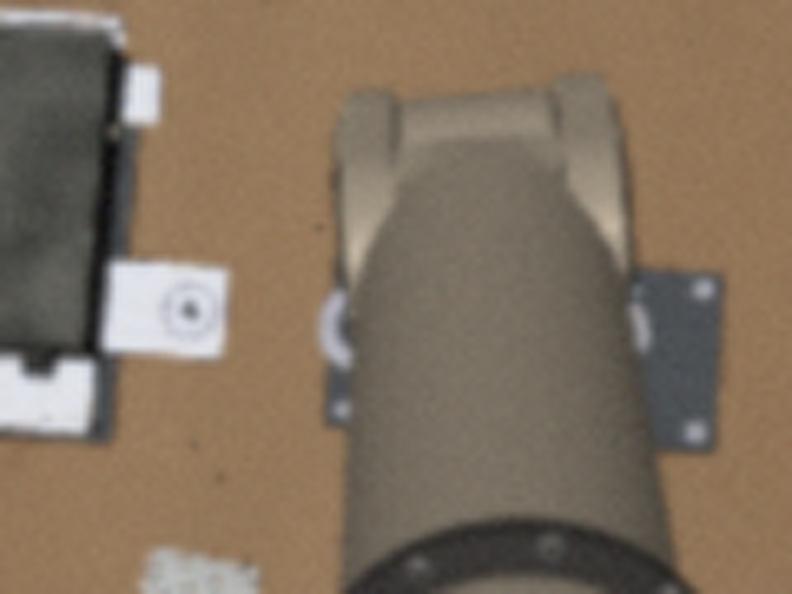

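View pics/s4_c170_165.png

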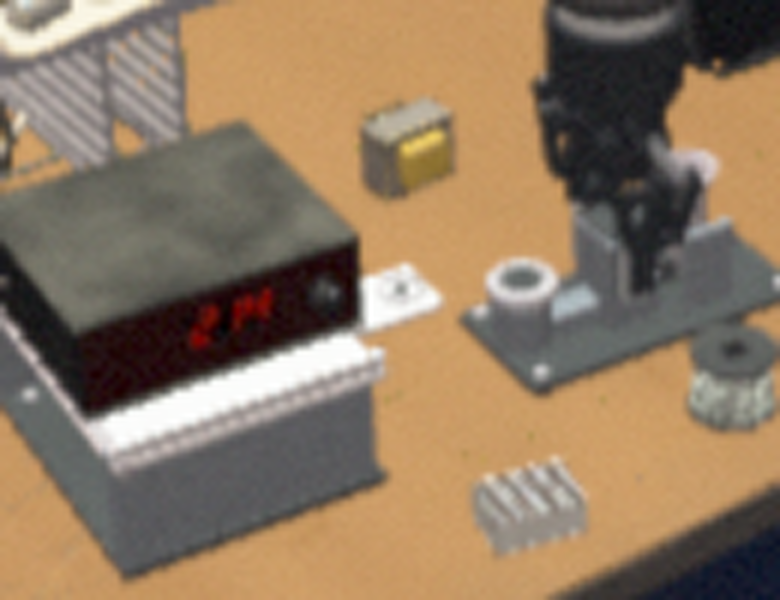

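View pics/w4.png

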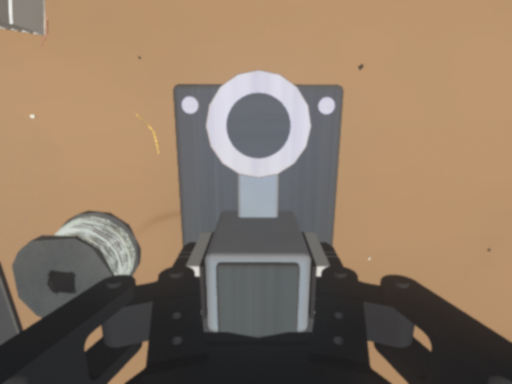

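>>> send_rows([
  [[0,-0.012,0],[0,0,0]],
  [[0,-0.015,0],[0,0,0]],
  [[0,-0.013,0],[0,0,0]],
  [[0,-0.005,0],[0,0,0]],
  [[0,0,0],[0,0,0]],
])

```text
clock: 7.28
tcp_pos: [0.4698, 0.1956, 0.0332]
orientation: [3.138, -0.144, -0.0]
contact_force: [-0.6, -0.2, -7.7]
grip_width: 0.0394
```

```bash
python3 - <<'E'
from h import *
snap('top','t4');crop('t4',180,150,300,240,6.6);snap('wrist','w5')
o=r.get_obs();print(o['tcp_pos'],o['orientation'],o['contact_force'],o['clock'])
E
```

```text
[0.46976521 0.19452279 0.03322137] [ 3.13764568e+00 -1.45986996e-01 -4.64192436e-04] [-0.18371921 -0.33454459 -7.04391451] 7.375
```

View pics/w5.png

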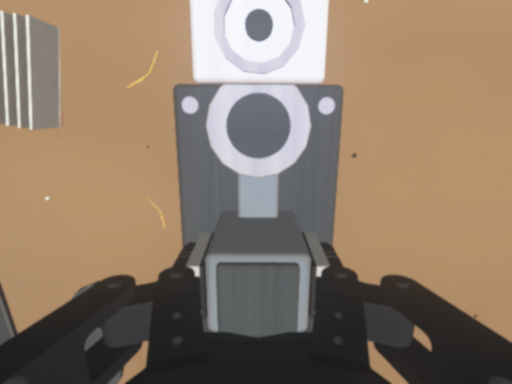

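View pics/t4_c180_150.png

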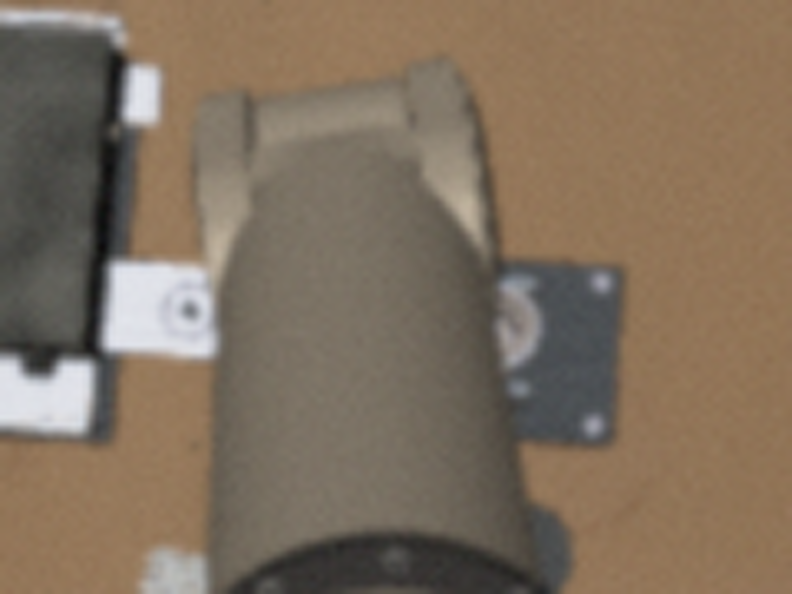

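```bash
python3 - <<'E'
from h import *
a=px('w5',259,25,.076);b=px('w5',259,124,.0555);print(a,b,a-b)
Rm=R.from_rotvec(r.get_obs()['orientation']).as_matrix();print(Rm.T@(a-b))
E
```

```text
[0.47893682 0.28346341 0.076     ] [0.47641833 0.25514062 0.0555    ] [0.0025185  0.02832279 0.0205    ]
[-0.0001278  -0.02842267 -0.02051605]
```

>>> send_rows([
  [[0,-0.01,0],[0,0,0]],
  [[0,-0.01,0],[0,0,0]],
  [[0,-0.007,0],[0,0,0]],
  [[0,-0.002,0],[0,0,0]],
  [[0,0,0],[0,0,0]],
  [[0,0,0.003],[0,0,0]],
  [[0,0,0.003],[0,0,0]],
  [[0,0,0],[0,0,0]],
  [[0,0,0],[0,0,0]],
])

```text
clock: 8.5
tcp_pos: [0.4726, 0.2236, 0.0281]
orientation: [-3.138, 0.146, 0.001]
contact_force: [-4.1, -2.0, 7.4]
grip_width: 0.0396
```

```bash
python3 - <<'E'
from h import *
snap('wrist','w6');snap('side','s6');crop('s6',170,165,300,265,6)
o=r.get_obs();print(o['tcp_pos'],o['orientation'],o['contact_force'],o['clock'])
E
```

```text
[0.47258715 0.22359602 0.02808452] [-3.13760055e+00  1.46395959e-01  8.11397359e-04] [-5.25312874 -1.56874346  7.23170342] 8.6
```

View pics/w6.png

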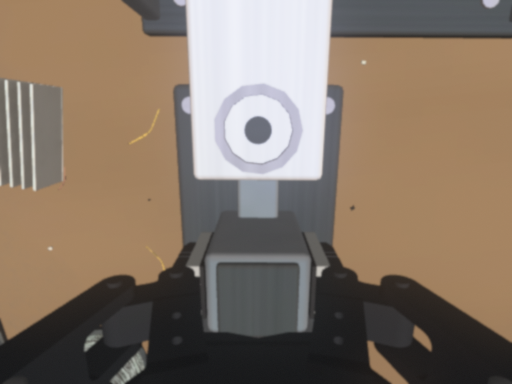

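View pics/s6_c170_165.png

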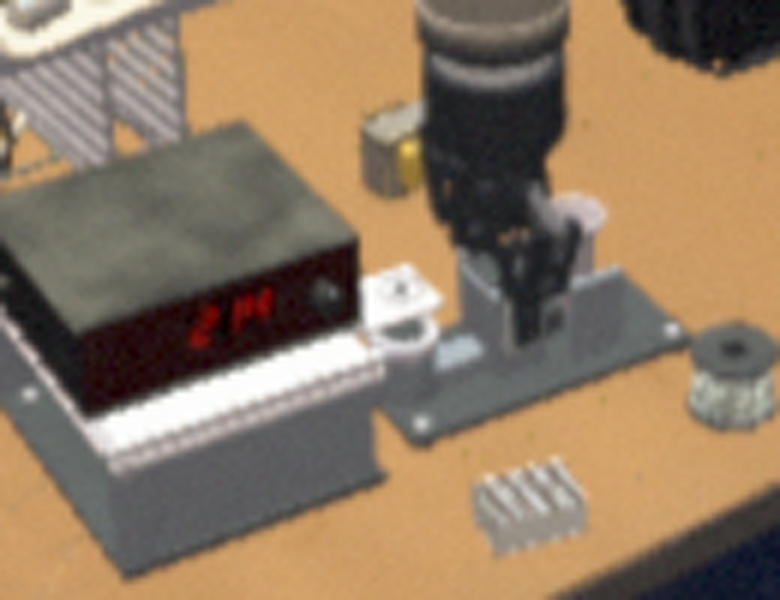

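```bash
python3 - <<'E'
from h import *
a=px('w6',258,129.5,.076);b=px('w6',259,124,.0503)
Rm=R.from_rotvec(r.get_obs()['orientation']).as_matrix();print(a,b,Rm.T@(a-b))
print(px('s6',170+400/6,165+288/6,.076), px('s6',170+403/6,165+328/6,.05))
E
```

```text
[0.47883813 0.28340544 0.076     ] [0.47926759 0.28378186 0.0503    ] [-0.00040649  0.00040054 -0.02570001]
[0.47801687 0.28306525 0.076     ] [0.47738904 0.28265055 0.05      ]
```

>>> send_rows([
  [[0,0,0],[0,0,0]],
  [[0,0,0],[0,0,0]],
  [[0,0,0],[0,0,0]],
  [[0,0,0],[0,0,0]],
  [[0,0,0],[0,0,0]],
  [[0,0,0],[0,0,0]],
], fingers=0)

```text
clock: 9.35
tcp_pos: [0.4726, 0.2239, 0.0273]
orientation: [3.138, -0.145, -0.0]
contact_force: [0.6, -0.3, -0.4]
grip_width: 0.0859
```

>>> send_rows([
  [[0,0,-0.01],[0,0,0]],
  [[0,0,-0.02],[0,0,0]],
  [[0,0,-0.03],[0,0,0]],
  [[0,0,-0.04],[0,0,0]],
  [[0,0,-0.04],[0,0,0]],
  [[0,0,-0.03],[0,0,0]],
  [[0,0,0],[0,0,0]],
])

```text
clock: 10.22
tcp_pos: [0.4741, 0.2246, 0.2001]
orientation: [-3.134, 0.145, -0.006]
contact_force: [1.2, 0.4, 0.2]
grip_width: 0.0855
```

```bash
python3 - <<'E'
from h import *
snap('wrist','w7');crop('w7',190,60,330,300,2.5)
o=r.get_obs();print(o['tcp_pos'],o['orientation'],o['contact_force'],o['clock'],o['grip_width'])
plan([.4435,-.247,.24],down(YAW),18)
E
```

```text
[0.47302767 0.22425467 0.19851291] [-3.13615468e+00  1.45126787e-01 -2.52517062e-03] [-0.46755874  0.11973129 -0.13313924] 10.275 0.08544384781443014
[[[0.0008, 0.0262, -0.0024], [-0.001, -0.001, 0.001]], [[0.0008, 0.0262, -0.0024], [-0.001, -0.001, 0.001]], [[0.0008, 0.0262, -0.0024], [-0.001, -0.001, 0.001]], [[0.0008, 0.0262, -0.0023], [-0.001, -0.001, 0.001]], [[0.0008, 0.0262, -0.0023], [-0.001, -0.001, 0.001]], [[0.0008, 0.0262, -0.0023], [-0.001, -0.001, 0.001]], [[0.0008, 0.0262, -0.0023], [-0.001, -0.001, 0.001]], [[0.0008, 0.0262, -0.0024], [-0.001, -0.001, 0.001]], [[0.0008, 0.0262, -0.0023], [-0.001, -0.001, 0.001]], [[0.0008, 0.0262, -0.0023], [-0.001, -0.001, 0.001]], [[0.0008, 0.0262, -0.0024], [-0.001, -0.001, 0.001]], [[0.0008, 0.0262, -0.0023], [-0.001, -0.001, 0.001]], [[0.0008, 0.0262, -0.0023], [-0.001, -0.001, 0.001]], [[0.0008, 0.0263, -0.0024], [-0.001, -0.001, 0.001]], [[0.0008, 0.0262, -0.0023], [-0.001, -0.001, 0.001]], [[0.0008, 0.0263, -0.0023], [-0.001, -0.001, 0.001]], [[0.0009, 0.0262, -0.0024], [-0.001, -0.001, 0.001]], [[0.0008, 0.0263, -0.0023], [-0.001, -0.001, 0.001]]]
```

View pics/w7_c190_60.png

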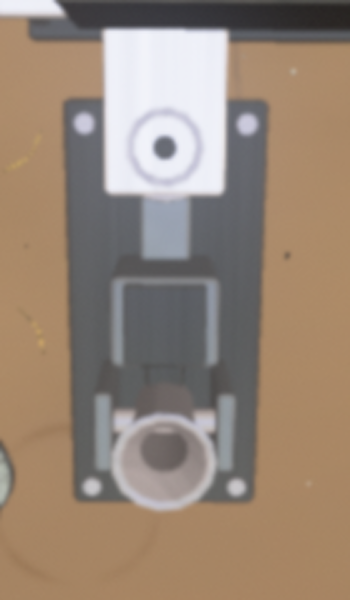

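>>> send_rows([
  [[0.001,0.015,-0.004],[0,0,0]],
  [[0.001,0.03,-0.004],[0,0,0]],
  [[0.001,0.033,-0.004],[0,0,0]],
  [[0.001,0.033,-0.004],[0,0,0]],
  [[0.001,0.033,-0.004],[0,0,0]],
  [[0.001,0.033,-0.004],[0,0,0]],
  [[0.001,0.033,-0.004],[0,0,0]],
  [[0.001,0.033,-0.004],[0,0,0]],
  [[0.001,0.033,-0.004],[0,0,0]],
  [[0.001,0.033,-0.002],[0,0,0]],
  [[0.001,0.033,-0.001],[0,0,0]],
  [[0.001,0.033,0],[0,0,0]],
  [[0.001,0.033,0],[0,0,0]],
  [[0.001,0.033,0],[0,0,0]],
  [[0,0.03,0],[0,0,0]],
  [[0,0.015,0],[0,0,0]],
  [[0,0,0],[0,0,0]],
  [[0,0,0],[0,0,0]],
])

```text
clock: 12.52
tcp_pos: [0.4406, -0.2612, 0.2359]
orientation: [-3.137, 0.147, 0.001]
contact_force: [-0.2, 0.2, -0.9]
grip_width: 0.0855
```

```bash
python3 - <<'E'
from h import *
print('sock w7',px('w7',255.2,244.4,.087))
snap('wrist','w8')
for p in((.4435,-.2475,.158),(.4435,-.2475,.034)):print(proj('w8',p))
o=r.get_obs();print(o['tcp_pos'],o['orientation'],o['joints'],o['clock'],o['grip_width'])
E
```

```text
sock w7 [0.46842015 0.17704479 0.087     ]
[259.2321303  184.39290545]
[258.75235479 158.2904272 ]
[ 0.44104256 -0.26078515  0.2360434 ] [-3.13741202e+00  1.45040893e-01  9.28059657e-04] [-0.32006508  0.27026099  0.88432169  1.97506523 -0.24724192  1.00767543
  0.58780345] 12.575 0.08525186596744712
```

View pics/w8.png

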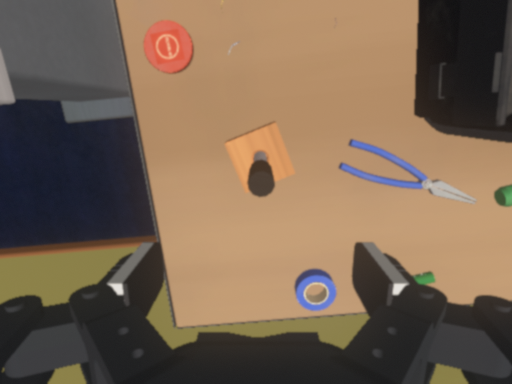

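```bash
python3 - <<'E'
from h import *
crop('w8',220,110,300,210,6)
E
```

```text
(no output)
```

View pics/w8_c220_110.png

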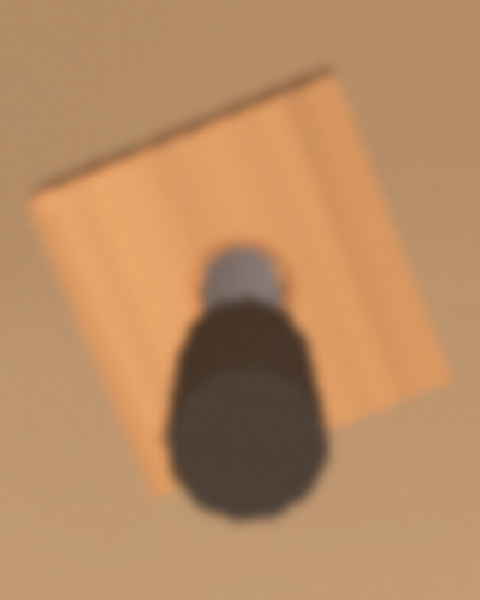

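>>> send_rows([
  [[0.0025,-0.014,0.005],[0,0,0]],
  [[0,0,0.02],[0,0,0]],
  [[0,0,0.03],[0,0,0]],
  [[0,0,0.03],[0,0,0]],
  [[0,0,0.025],[0,0,0]],
  [[0,0,0.015],[0,0,0]],
  [[0,0,0],[0,0,0]],
  [[0,0,0],[0,0,0]],
])

```text
clock: 13.58
tcp_pos: [0.446, -0.2476, 0.112]
orientation: [3.138, -0.145, 0.002]
contact_force: [0.0, -0.2, 0.3]
grip_width: 0.0854
```

```bash
python3 - <<'E'
from h import *
snap('wrist','w9')
o=r.get_obs();print(o['tcp_pos'],o['orientation'],o['contact_force'],o['clock'],o['grip_width'])
E
```

```text
[ 0.4461427  -0.24770138  0.11217032] [ 3.13791951e+00 -1.45018661e-01  2.55789928e-03] [0.73784973 0.191376   0.06907044] 13.625 0.08556106571964324
```

View pics/w9.png

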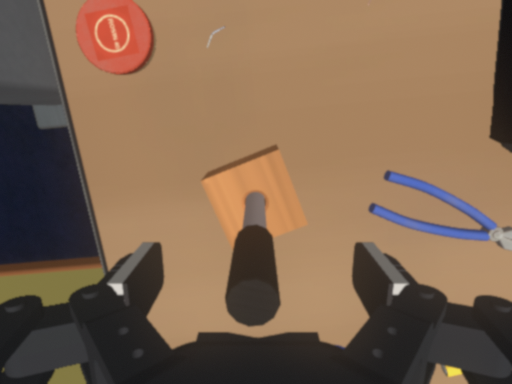

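```bash
python3 - <<'E'
from h import *
p=px('w9',253,299,.158);o=r.get_obs();print(p,R.from_rotvec(o['orientation']).inv().apply(p-o['tcp_pos']))
E
```

```text
[ 0.44510195 -0.2450244   0.158     ] [-0.00120798 -0.00255824 -0.04583236]
```

>>> send_rows([
  [[-0.0015,0,0],[0,0,0]],
  [[0,0,0],[0,0,0]],
  [[0,0,0],[0,0,0]],
  [[0,0,0],[0,0,0]],
  [[0,0,0],[0,0,0]],
  [[0,0,0],[0,0,0]],
  [[0,0,0],[0,0,0]],
  [[0,0,0],[0,0,0]],
  [[0,0,0],[0,0,0]],
  [[0,0,0],[0,0,0]],
], fingers=255, grip_force=60)

```text
clock: 14.88
tcp_pos: [0.4442, -0.2476, 0.1115]
orientation: [3.138, -0.145, 0.001]
contact_force: [0.3, 0.3, 5.4]
grip_width: 0.0188
```

>>> send_rows([
  [[0,0,-0.01],[0,0,0]],
  [[0,0,-0.01],[0,0,0]],
  [[0,0,-0.015],[0,0,0]],
  [[0,0,-0.025],[0,0,0]],
  [[0,0,-0.03],[0,0,0]],
  [[0,0,-0.03],[0,0,0]],
  [[0,0,-0.01],[0,0,0]],
  [[0,0,0],[0,0,0]],
  [[0,0,0],[0,0,0]],
])

```text
clock: 16.0
tcp_pos: [0.4433, -0.2469, 0.2403]
orientation: [-3.138, 0.145, 0.003]
contact_force: [0.0, 0.2, -1.0]
grip_width: 0.0185
```

```bash
python3 - <<'E'
from h import *
snap('wrist','w10');snap('side','s10');crop('s10',320,80,400,200,5)
o=r.get_obs();print(o['tcp_pos'],o['orientation'],o['contact_force'],o['clock'],o['grip_width'])
plan([.4684,.177-.025,.24],down(YAW),14)
E
```

```text
[ 0.44333866 -0.24708607  0.24031164] [-3.13798483e+00  1.45338740e-01  3.08325300e-03] [-0.65346048  0.15631501 -1.71263304] 16.1 0.018384056972975033
[[[-0.0009, -0.0285, 0.0], [-0.0, 0.002, 0.001]], [[-0.0009, -0.0286, 0.0], [-0.0, 0.002, 0.001]], [[-0.0008, -0.0285, 0.0], [-0.0, 0.002, 0.001]], [[-0.0009, -0.0286, 0.0], [-0.0, 0.002, 0.001]], [[-0.0009, -0.0285, 0.0], [-0.0, 0.002, 0.001]], [[-0.0009, -0.0286, 0.0], [-0.0, 0.002, 0.001]], [[-0.0008, -0.0285, 0.0], [-0.0, 0.002, 0.001]], [[-0.0009, -0.0286, 0.0001], [-0.0, 0.002, 0.001]], [[-0.0009, -0.0285, 0.0], [-0.0, 0.002, 0.001]], [[-0.0008, -0.0286, 0.0001], [-0.0, 0.002, 0.001]], [[-0.0009, -0.0285, 0.0], [-0.0, 0.002, 0.001]], [[-0.0009, -0.0286, 0.0001], [-0.0, 0.002, 0.001]], [[-0.0008, -0.0285, 0.0], [-0.0, 0.002, 0.001]], [[-0.0009, -0.0286, 0.0001], [-0.0, 0.002, 0.001]]]
```

View pics/w10.png

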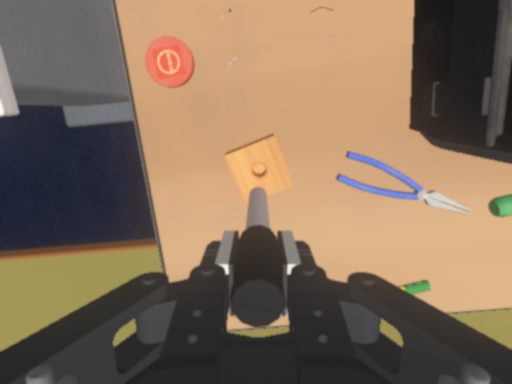

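View pics/s10_c320_80.png

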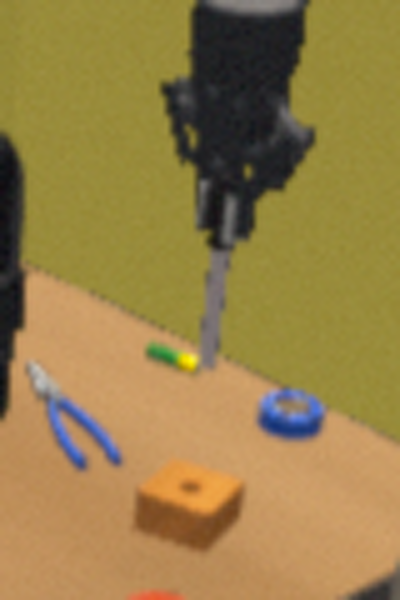

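```bash
python3 - <<'E'
from h import *
crop('w10',225,170,290,335,3.5)
o=r.get_obs()
for u,v,z in((258,192,.137),(259,300,.287)):
    p=px('w10',u,v,z);print(p,R.from_rotvec(o['orientation']).inv().apply(p-o['tcp_pos']))
for zz in(.137,.192,.287):
    q=np.array(o['tcp_pos']);q[2]=zz;print(proj('w10',q))
E
```

```text
[ 0.44411207 -0.24542698  0.137     ] [ 0.00082049 -0.00170784  0.10331049]
[ 0.44458763 -0.24451892  0.287     ] [ 0.00091426 -0.00267866 -0.04668985]
[257.23344981 194.07271572]
[257.00495826 216.55770387]
[256.0881996  306.77245131]
```

View pics/w10_c225_170.png

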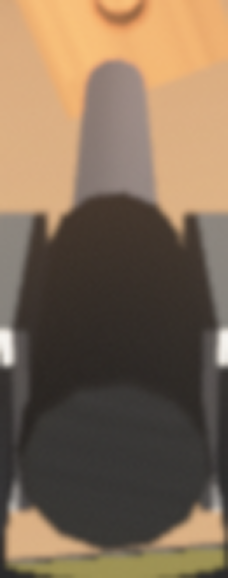

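>>> send_rows([
  [[-0.001,-0.015,0],[0,0,0]],
  [[-0.001,-0.032,0],[0,0,0]],
  [[-0.001,-0.032,0],[0,0,0]],
  [[-0.001,-0.032,0],[0,0,0]],
  [[-0.001,-0.032,0],[0,0,0]],
  [[-0.001,-0.032,0],[0,0,0]],
  [[-0.001,-0.032,0],[0,0,0]],
  [[-0.001,-0.032,0],[0,0,0]],
  [[-0.001,-0.032,0],[0,0,0]],
  [[-0.001,-0.032,0],[0,0,0]],
  [[-0.001,-0.032,0],[0,0,0]],
  [[-0.001,-0.032,0],[0,0,0]],
  [[-0.001,-0.032,0],[0,0,0]],
  [[-0.001,-0.017,0],[0,0,0]],
  [[-0.001,-0.007,0],[0,0,0]],
  [[0,0,0],[0,0,0]],
  [[0,0,0],[0,0,0]],
  [[0,0,0],[0,0,0]],
])

```text
clock: 18.35
tcp_pos: [0.4682, 0.1742, 0.2414]
orientation: [-3.138, 0.148, -0.0]
contact_force: [0.4, 0.0, -1.1]
grip_width: 0.0183
```

```bash
python3 - <<'E'
from h import *
snap('wrist','w11');snap('side','s11');crop('s11',200,100,300,240,4.2);crop('w11',190,60,330,340,2.1)
o=r.get_obs();print(o['tcp_pos'],o['orientation'],o['contact_force'],o['clock'],o['grip_width'])
print(proj('w11',[.4684,.177,.087]))
plan([.4675,.1757,.24],down(YAW),1)
E
```

```text
[0.4681653  0.17459757 0.24138176] [-3.13794795e+00  1.46819211e-01 -7.95604894e-05] [ 0.53536042  0.42899029 -1.15463635] 18.45 0.018728010749124436
[257.00456862 177.23123447]
[[[-0.0008, -0.001, 0.0014], [-0.002, -0.0, 0.008]]]
```

View pics/w11_c190_60.png

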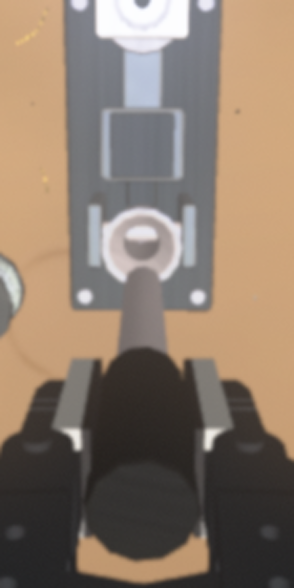

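View pics/s11_c200_100.png

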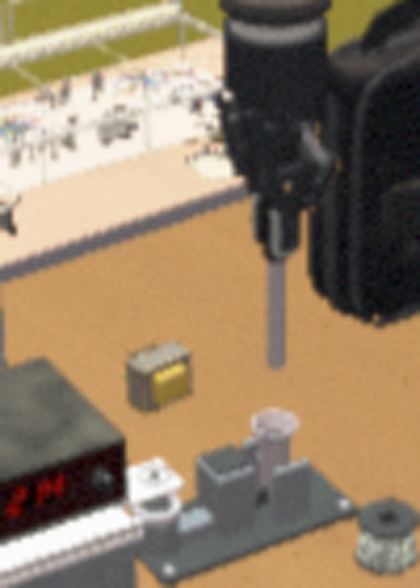

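>>> send_rows([
  [[0,-0.001,0.012],[0,0,0]],
  [[0,0,0.016],[0,0,0]],
  [[0,0,0.014],[0,0,0]],
  [[0,0,0.01],[0,0,0]],
  [[0,0,0.006],[0,0,0]],
  [[0,0,0.006],[0,0,0]],
  [[0,0,0.006],[0,0,0]],
  [[0,0,0.006],[0,0,0]],
  [[0,0,0],[0,0,0]],
])

```text
clock: 19.58
tcp_pos: [0.4679, 0.176, 0.1649]
orientation: [3.138, -0.145, -0.001]
contact_force: [-0.2, -0.4, -0.8]
grip_width: 0.0186
```

```bash
python3 - <<'E'
from h import *
snap('wrist','w12');snap('side','s12');crop('s12',200,100,300,240,4.2)
o=r.get_obs();print(o['tcp_pos'],o['orientation'],o['contact_force'],o['moment'],o['clock'],o['grip_width'])
E
```

```text
[0.4682821  0.1761708  0.16538523] [-3.13812213e+00  1.45416738e-01 -2.07282306e-04] [-0.44988048 -0.60582699 -1.81341283] [-0.0443895   0.00967798 -0.0006766 ] 19.675 0.018957395502384924
```

View pics/w12.png

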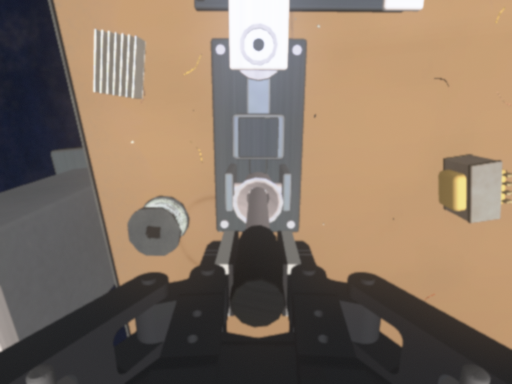

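View pics/s12_c200_100.png

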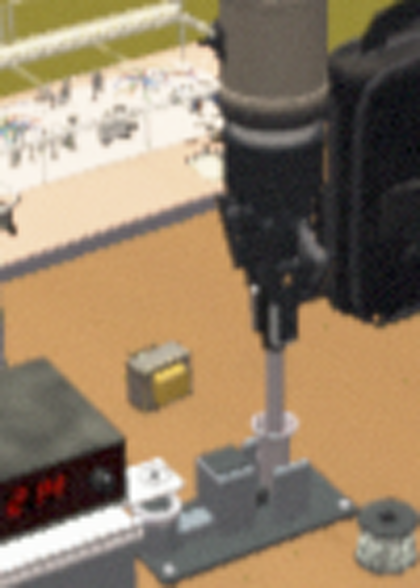

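>>> send_rows([
  [[0,0,0.006],[0,0,0]],
  [[0,0,0.006],[0,0,0]],
  [[0,0,0.006],[0,0,0]],
  [[0,0,0.004],[0,0,0]],
  [[0,0,0.003],[0,0,0]],
  [[0,0,0.002],[0,0,0]],
  [[0,0,0.002],[0,0,0]],
  [[0,0,0],[0,0,0]],
  [[0,0,0],[0,0,0]],
])

```text
clock: 20.8
tcp_pos: [0.4683, 0.1762, 0.1364]
orientation: [-3.138, 0.145, -0.0]
contact_force: [-0.2, -0.1, -2.3]
grip_width: 0.0189
```

```bash
python3 - <<'E'
from h import *
o=r.get_obs();print(o['tcp_pos'],o['orientation'],o['contact_force'],o['moment'],o['clock'],o['grip_width'])
E
```

```text
[0.46827096 0.17619087 0.13638263] [-3.13809165e+00  1.45313434e-01 -2.60777218e-04] [-0.21210798 -0.06579057 -2.30462683] [-0.02976147 -0.01367064 -0.06983261] 20.8 0.01890375899982793
```

>>> send_rows([
  [[0,0,0.001],[0,0,0]],
  [[0,0,0.001],[0,0,0]],
  [[0,0,0],[0,0,0]],
])

```text
clock: 21.18
tcp_pos: [0.4688, 0.1765, 0.1353]
orientation: [-3.137, 0.145, -0.001]
contact_force: [-2.2, -0.2, 10.6]
grip_width: 0.0188
```

>>> send_rows([
  [[0,0,0.001],[0,0,0]],
  [[0,0,0],[0,0,0]],
])

```text
clock: 21.42
tcp_pos: [0.4692, 0.1766, 0.1352]
orientation: [-3.136, 0.146, -0.001]
contact_force: [-4.4, -0.8, 19.8]
grip_width: 0.0186
```

>>> send_rows([
  [[0,0,0.001],[0,0,0]],
  [[0,0,0],[0,0,0]],
])

```text
clock: 21.68
tcp_pos: [0.4695, 0.1768, 0.135]
orientation: [-3.135, 0.146, -0.002]
contact_force: [-5.7, -1.4, 27.0]
grip_width: 0.0187
```

>>> send_rows([
  [[0,0,-0.001],[0,0,0]],
  [[0,0,-0.0015],[0,0,0]],
  [[0,0,0],[0,0,0]],
  [[0,0,0],[0,0,0]],
])

```text
clock: 22.18
tcp_pos: [0.4686, 0.1765, 0.1354]
orientation: [-3.137, 0.145, -0.001]
contact_force: [-1.3, 0.0, 8.8]
grip_width: 0.0186
```

```bash
python3 - <<'E'
from h import *
snap('wrist','w13');snap('side','s13');crop('s13',170,100,300,260,4.5)
o=r.get_obs();print(o)
E
```

```text
{'clock': 22.275, 'joints': array([-0.97327911,  0.35948803,  0.59871798,  2.08794373, -0.28874694,
        0.77284662, -0.28817842]), 'qvel': array([ 2.92487743e-04,  2.62809556e-04, -9.39864893e-04,  9.09727196e-04,
        3.60187300e-04,  2.18448095e-05,  1.21487537e-03]), 'tau': array([ 1.49277910e-01, -3.53195536e+01,  5.77268735e+00, -1.96797127e+01,
        1.77090039e-02, -7.05911927e-01,  3.74345946e-04]), 'tcp_pos': array([0.46865228, 0.17645238, 0.13540547]), 'orientation': array([-3.13734323e+00,  1.45385008e-01, -8.73785475e-04]), 'contact_force': array([-1.94189584, -0.15168504,  8.18440015]), 'moment': array([-0.1042801 ,  0.50078942,  0.00695895]), 'grip_width': 0.018695550433514584}
```

View pics/w13.png

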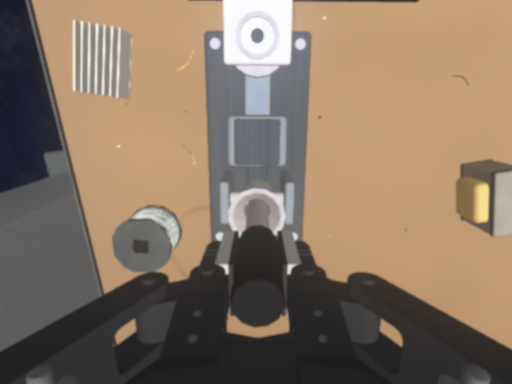

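View pics/s13_c170_100.png

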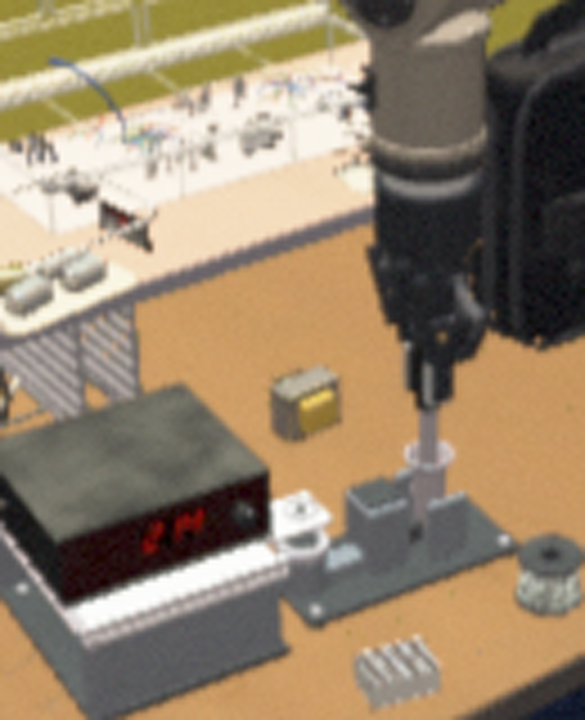

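>>> send_rows([
  [[0,0.002,0],[0.25,0,0]],
  [[0,0.004,0.0001],[0.5,0,0]],
  [[0,0.004,0.0001],[0.5,0,0]],
  [[0,0.004,0.0001],[0.5,0,0]],
  [[0,0.002,0],[0.25,0,0]],
  [[0,0,0],[0,0,0]],
  [[0,0,0],[0,0,0]],
], grip_force=45)

```text
clock: 23.15
tcp_pos: [0.4672, 0.161, 0.1341]
orientation: [-2.962, 0.137, -0.013]
contact_force: [-2.1, 0.6, 7.1]
grip_width: 0.0186
```

```bash
cat >> h.py <<'E'
def st():
    o=r.get_obs();Rm=R.from_rotvec(o['orientation']).as_matrix()
    np.set_printoptions(precision=4,suppress=True)
    z=Rm[:,2];print('tilt',np.arctan2(z[1],-z[2]),'pivot',o['tcp_pos']+Rm@[0,0,.0904],'tcp',o['tcp_pos'])
    print('q',o['joints'],'F',o['contact_force'],'Ftool',Rm.T@o['contact_force'],'M',o['moment'],o['clock'],o['grip_width'])
E
python3 - <<'E'
from h import *
st();snap('side','s14');crop('s14',170,100,300,260,4.5)
E
```

```text
tilt 0.17545770459300353 pivot [0.4687 0.1768 0.0451] tcp [0.4672 0.161  0.1341]
q [-0.7796  0.311   0.5077  2.1482 -0.4898  0.7108 -0.0171] F [-2.1467  0.635   7.06  ] Ftool [-2.1918 -1.6655 -6.8759] M [0.3388 0.4765 0.0771] 23.15 0.018551743515092266
```

View pics/s14_c170_100.png

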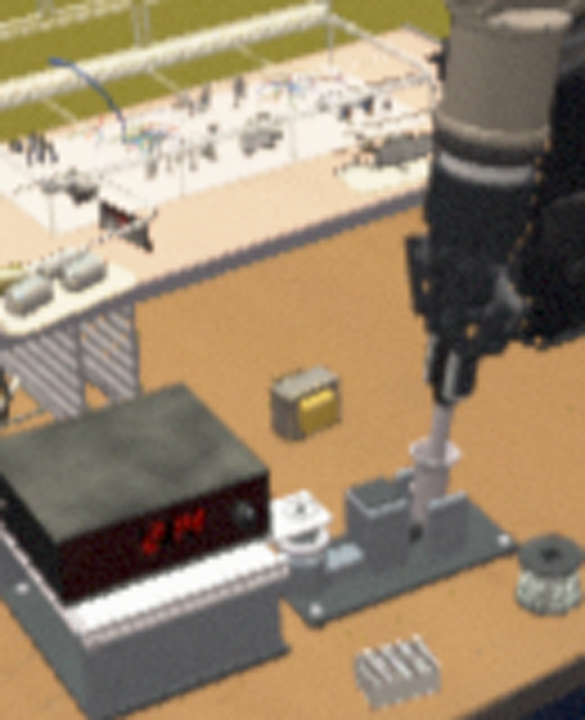

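>>> send_rows([
  [[0,0.002,0],[0.25,0,0]],
  [[0,0.004,0.0001],[0.5,0,0]],
  [[0,0.004,0.0001],[0.5,0,0]],
  [[0,0.004,0.0001],[0.5,0,0]],
  [[0,0.004,0.0001],[0.5,0,0]],
  [[0,0.004,0.0001],[0.5,0,0]],
  [[0,0.004,0.0001],[0.5,0,0]],
  [[0,0.004,0.0001],[0.5,0,0]],
  [[0,0.002,0],[0.25,0,0]],
  [[0,0,0],[0,0,0]],
  [[0,0,0],[0,0,0]],
])

```text
clock: 24.58
tcp_pos: [0.4644, 0.1314, 0.1233]
orientation: [-2.613, 0.12, -0.033]
contact_force: [-1.6, 1.6, 7.0]
grip_width: 0.0188
```

```bash
python3 - <<'E'
from h import *
st();snap('side','s15');crop('s15',170,100,300,260,4.5)
E
```

```text
tilt 0.5241190089423671 pivot [0.4686 0.1766 0.0451] tcp [0.4644 0.1314 0.1233]
q [-0.3466  0.3551  0.3321  2.2231 -0.9913  0.7875  0.6675] F [-1.6     1.6056  6.9912] Ftool [-1.7389 -4.7658 -5.3177] M [0.5126 0.1815 0.1733] 24.575 0.01879590849452414
```

View pics/s15_c170_100.png

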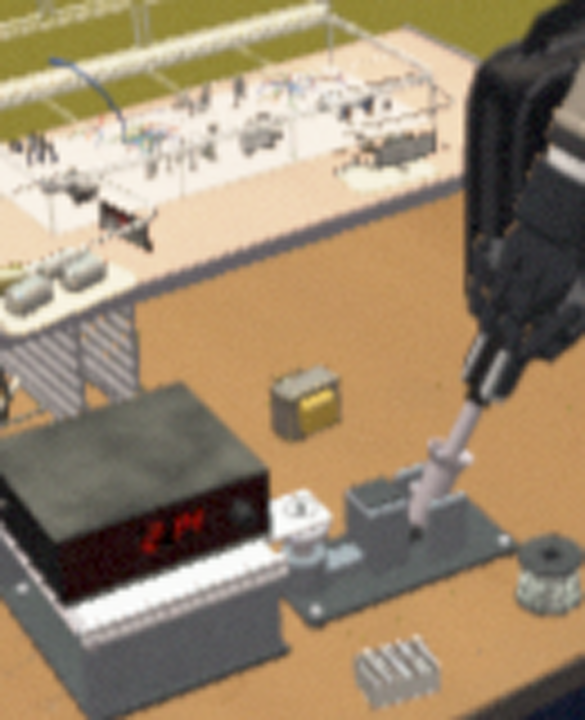

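>>> send_rows([
  [[0,0.002,0],[0.25,0,0]],
  [[0,0.004,0.0001],[0.5,0,0]],
  [[0,0.004,0.0001],[0.5,0,0]],
  [[0,0.002,0],[0.25,0,0]],
  [[0,0,0],[0,0,0]],
  [[0,0,0],[0,0,0]],
])

```text
clock: 25.38
tcp_pos: [0.4634, 0.1215, 0.1166]
orientation: [-2.482, 0.114, -0.039]
contact_force: [-1.0, 0.8, 7.4]
grip_width: 0.0186
```

```bash
python3 - <<'E'
from h import *
st()
E
```

```text
tilt 0.6548894600076081 pivot [0.4685 0.1764 0.045 ] tcp [0.4634 0.1215 0.1166]
q [-0.2091  0.4173  0.2925  2.2334 -1.13    0.8829  0.8868] F [-1.0462  0.7649  7.3731] Ftool [-1.1106 -5.03   -5.4321] M [0.6087 0.1159 0.2363] 25.375 0.01863428416115223
```

>>> send_rows([
  [[0,0.002,0],[0.25,0,0]],
  [[0,0.004,0.0001],[0.5,0,0]],
  [[0,0.004,0.0001],[0.5,0,0]],
  [[0,0.004,0.0001],[0.5,0,0]],
  [[0,0.002,0],[0.25,0,0]],
  [[0,0,0],[0,0,0]],
  [[0,0,0],[0,0,0]],
])

```text
clock: 26.25
tcp_pos: [0.4622, 0.1098, 0.1058]
orientation: [-2.308, 0.106, -0.047]
contact_force: [-0.8, 1.4, 6.7]
grip_width: 0.0187
```

```bash
python3 - <<'E'
from h import *
st()
E
```

```text
tilt 0.8295662551289508 pivot [0.4684 0.1763 0.0449] tcp [0.4622 0.1098 0.1058]
q [-0.0509  0.5288  0.249   2.23   -1.2479  1.0343  1.1175] F [-0.7789  1.3652  6.6977] Ftool [-0.8993 -5.8179 -3.56  ] M [0.6967 0.02   0.0677] 26.25 0.0186560731717268
```

>>> send_rows([
  [[0,0.003,0.0001],[0.4,0,0]],
  [[0,0.003,0.0001],[0.4,0,0]],
  [[0,0,0],[0,0,0]],
  [[0,0,0],[0,0,0]],
])

```text
clock: 26.75
tcp_pos: [0.4618, 0.1058, 0.1011]
orientation: [-2.239, 0.103, -0.05]
contact_force: [-0.9, 1.3, 7.1]
grip_width: 0.0185
```

```bash
python3 - <<'E'
from h import *
st();snap('side','s16');crop('s16',170,100,300,260,4.5);snap('wrist','w16');snap('top','t16');crop('t16',180,140,300,240,6)
E
```

```text
tilt 0.8986470767645831 pivot [0.4683 0.1763 0.045 ] tcp [0.4618 0.1058 0.1011]
q [ 0.0073  0.5789  0.2285  2.223  -1.276   1.0941  1.1903] F [-0.8923  1.2782  7.119 ] Ftool [-1.0055 -6.3193 -3.4878] M [0.6073 0.0137 0.1224] 26.75 0.01851992054858018
```

View pics/s16_c170_100.png

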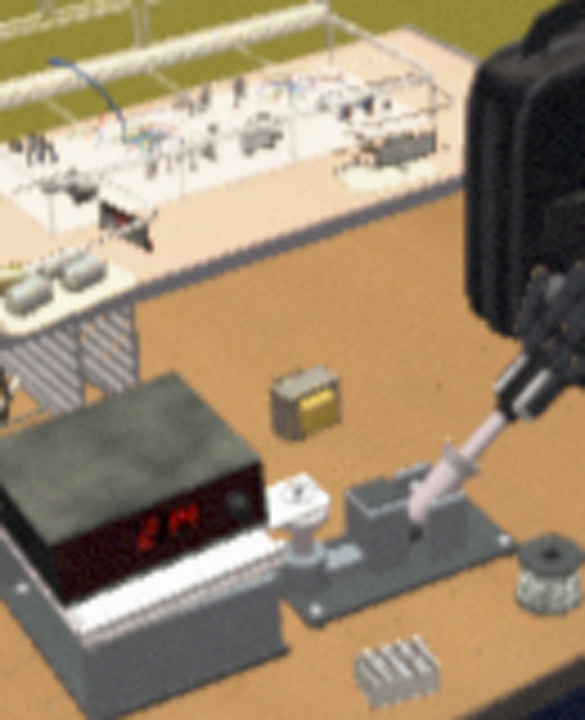

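View pics/w16.png

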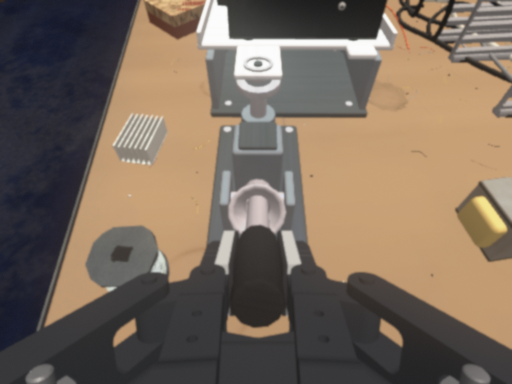

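View pics/t16_c180_140.png

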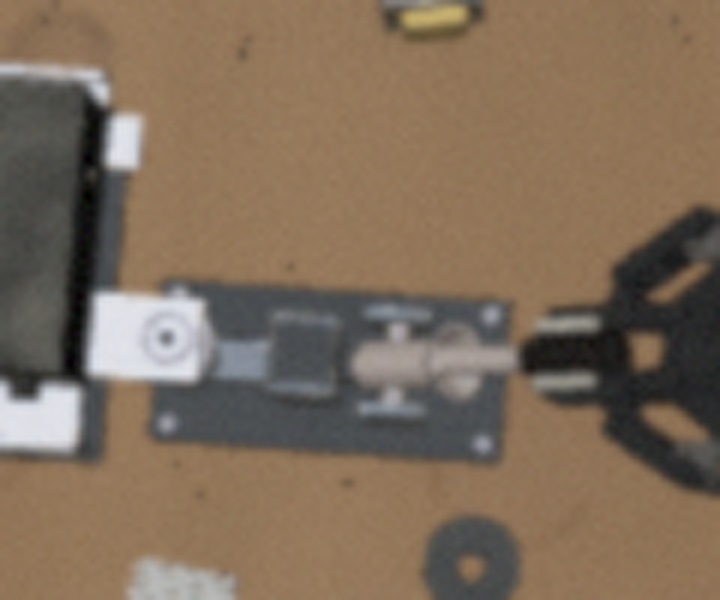

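>>> send_rows([
  [[0,0.0015,0],[0.1,0,0]],
  [[0,0.0015,0],[0.1,0,0]],
  [[0,0,0],[0,0,0]],
  [[0,0,0],[0,0,0]],
  [[0,0,0],[0,0,0]],
])

```text
clock: 27.52
tcp_pos: [0.4617, 0.1045, 0.0993]
orientation: [-2.22, 0.101, -0.051]
contact_force: [0.3, 0.8, 7.9]
grip_width: 0.0188
```

```bash
python3 - <<'E'
from h import *
st()
E
```

```text
tilt 0.9172547735816643 pivot [0.4683 0.176  0.0445] tcp [0.4617 0.1045 0.0993]
q [ 0.0232  0.594   0.2226  2.2202 -1.2819  1.1101  1.2102] F [0.2732 0.8068 7.9194] Ftool [ 0.2032 -6.7994 -4.1435] M [ 1.067  -0.0392  0.0888] 27.525 0.018811468399171655
```

>>> send_rows([
  [[0,0.001,0],[0,0,0]],
  [[0,0.001,0],[0,0,0]],
  [[0,0,0],[0,0,0]],
  [[0,0,0],[0,0,0]],
  [[0,0,0],[0,0,0]],
])

```text
clock: 28.15
tcp_pos: [0.4617, 0.1038, 0.0985]
orientation: [-2.219, 0.1, -0.051]
contact_force: [-0.6, 1.7, 10.2]
grip_width: 0.0189
```

```bash
python3 - <<'E'
from h import *
st();snap('side','s17');crop('s17',170,100,300,260,4.5);snap('top','t17');crop('t17',180,140,300,240,6);snap('wrist','w17')
E
```

```text
tilt 0.9192689951156583 pivot [0.4682 0.1755 0.0438] tcp [0.4617 0.1038 0.0985]
q [ 0.0256  0.5973  0.2224  2.2194 -1.2824  1.1122  1.2144] F [-0.5568  1.7258 10.2342] Ftool [-0.7011 -9.1599 -4.8614] M [ 1.8866 -0.0784  0.096 ] 28.15 0.018918313582036345
```

View pics/s17_c170_100.png

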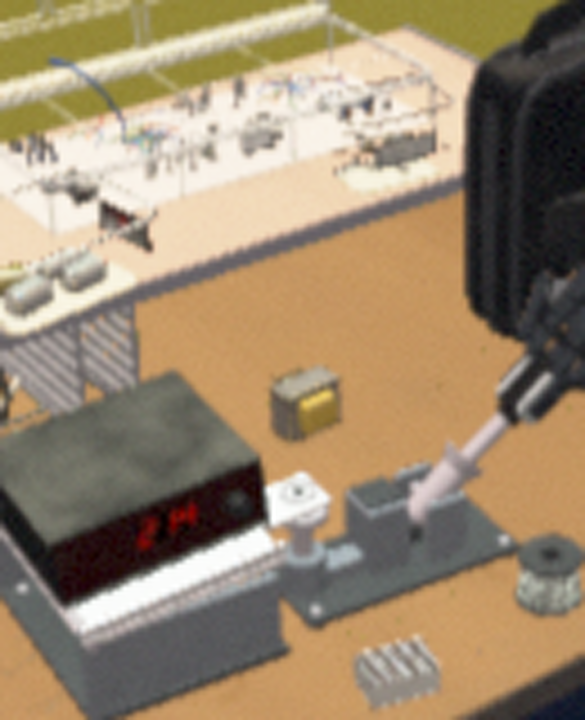

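View pics/t17_c180_140.png

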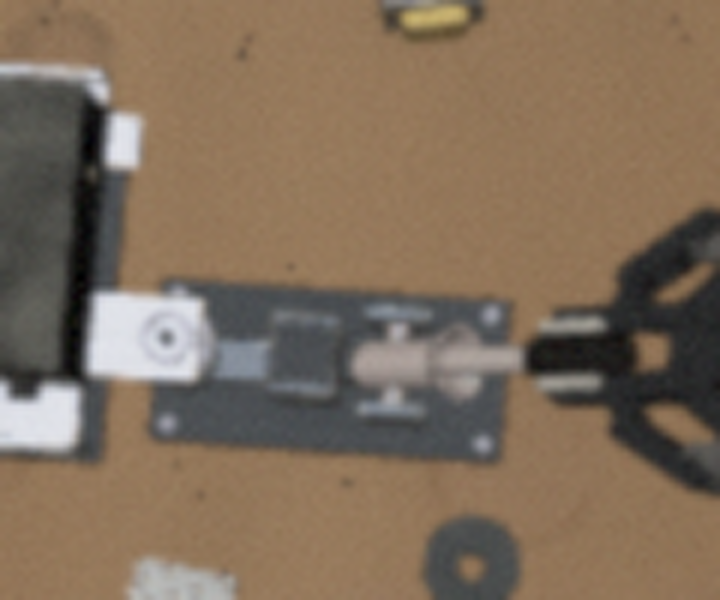

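View pics/w17.png

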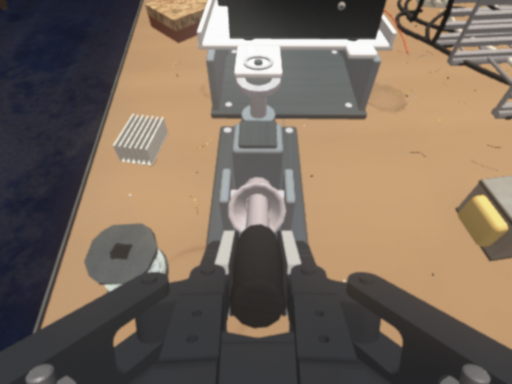

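```bash
python3 - <<'E'
from h import *
np.set_printoptions(precision=4,suppress=True)
def tri(a,ua,b,ub):
    A=[];y=[]
    for f,(u,v) in((a,ua),(b,ub)):
        c=np.load('pics/'+f+'.npz');k=c['k'];d=c['r']@np.array([(u-k[2])/k[0],(v-k[3])/k[1],1]);d/=np.linalg.norm(d)
        M=np.eye(3)-np.outer(d,d);A.append(M);y.append(M@c['o'])
    return np.linalg.lstsq(np.vstack(A),np.hstack(y),rcond=None)[0]
print('before',tri('side0',(170+400/6,165+288/6),'top0',(208.6,196.9)))
print('now',tri('s17',(236.2,209.3),'t17',(207.8,196.3)))
b=[px('t17',180+u/6,140+v/6,.01) for u,v in((180,292),(490,315),(483,443),(168,424))]
b0=[px('top0',255+u/8,155+v/8,.01) for u,v in((152,147),(573,175),(565,346),(141,319))]
m,m0=np.mean(b,0),np.mean(b0,0);print(m,m0,'shift',m-m0,'want',[-.0412,.1991])
st()
E
```

```text
before [0.4763 0.2835 0.077 ]
now [0.4762 0.2843 0.0917]
[0.4692 0.2107 0.01  ] [0.5107 0.0126 0.01  ] shift [-0.0415  0.1981  0.    ] want [-0.0412, 0.1991]
tilt 0.9192955696498908 pivot [0.4682 0.1755 0.0438] tcp [0.4616 0.1039 0.0985]
q [ 0.0256  0.5973  0.2223  2.2195 -1.2824  1.1122  1.2144] F [-0.0214  2.1246 10.8454] Ftool [-0.2043 -9.9158 -4.8756] M [ 1.9111 -0.0811  0.1756] 28.3 0.01865063667615991
```

```bash
python3 - <<'E'
from h import *
print(r.hand_in()); st()
E
```

```text
the job is handed in; nothing more can be done
None
the job is handed in; nothing more can be done
```

The job is handed in with the jack under the lift pad, the tray raised, and the gripper still holding the bar at its stop. No verdict came back, and the state could not be read after hand-in, so everything below comes from checks made just before.

- **Jack position:** I gripped it by its block, carried it about 5 mm above the desk and set it under the marked pad. The saddle was within about 1 mm of the pad in the wrist camera, and the top camera still agreed to about 1 mm at the end.
- **Bar insertion:** It went into the socket with almost no force. I pressed it onto the socket floor to 27 N, then eased off.
- **Bar swing:** The tool swung the bar down to a tilt of 0.92 rad. Past that, extra push moved the tool by only about 1 mm while the force across the bar rose from 6 N to 10 N, so I take it to be on the stop. I could not read the rocker joint directly.
- **Tray:** The marked tab measured 14.7 mm higher, against about 16 mm expected at full stroke, which is roughly 0.08 rad. The difference is within camera accuracy.
- **Surroundings:** The camera views showed no bystander moved and no robot contact with the stand.
- **Camera disagreement:** Early on, the top and wrist cameras differed by 3 to 4 mm in x. I used differences measured within one camera for the placing and re-checked with the wrist camera.
- **Time:** The clock stood at 28.3 s of the 67 s limit.

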